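# Start a crossed fixing bolt under the exam lamp

### The arm

A 6-joint arm with a two-finger parallel gripper is mounted at the origin on the work surface. World frame = base frame: x ahead of the robot, y to its left, z up, the work surface at z = 0. Lengths are in m, angles in rad, forces in N, time in s.
With the tool pointing down it reaches from about 0.275 to 0.875 m from the base axis. Payload 12.5 kg.
Tool frame: the origin (TCP) lies at the very end of the fingers, on their centre line; the grasp point (between the pads) lies 19 mm behind it; z points along the fingers, y is the direction in which the jaws open and shut (so a half turn about z gives the same grasp; the last joint's range is limited). The gripper opens to 85 mm and grips with 20 to 120 N. Pads are 22 mm wide; open, the fingers measure 114 mm over their backs; the gripper's body (76 mm by 85 mm) begins 54 mm behind the grasp point. The pads swing forward as they close: fully open they stand 13 mm farther back than shut.
Start: joints at [1.231, 0.351, 1.652, -0, 1.139, -0.085], TCP at [0.139, 0.532, 0.231] pointing down, gripper open.
Joint ranges: [-2.75, 2.75], [-0.79, 2.1], [0.01, 2.65], [-1.57, 4.71], [0.07, 3.14], [-2.87, 2.87]. Speed limits (rad/s): [2.22, 2.22, 2.79, 3.14, 3.14, 3.14].

### API

Orientations are given as a 3x3 rotation matrix whose columns are the frame's x, y, z axes.
In Python, from workcell import manip gives the robot as it stands.
- The arm moves only by the shell command python3 -m pendant 'ROWS' [FORCE]. ROWS is JSON, one flat list of numbers, 7 for each row, row after row: the turn, a rotation vector about the tool's x, y, z in degrees, then the shift along the tool's x, y, z in mm, then the closure, from 0 (fully open) to 1 (shut). A call has 1 to 8 rows; each row is the pose to reach, as a shift and turn from the pose measured when the call began, along the tool's axes at that moment; what a row does not reach only later rows make up. A row lasts 1/12 s, in which the tool goes at most 41.7 mm and 7.16 degrees, less where a joint would pass 70% of its speed; a pose out of reach is approached as far as the arm can. A call with a gripper value outside its range is refused whole. The fingers move at their own pace and stop on an object; FORCE is the grip in N (left out, the last holds). Time passes only in rows, so rows that repeat a pose let the fingers close. It gives the time, the measured TCP pose, the force and the opening at its end, in the units of the state.
- manip.read_state(): the state, without advancing time (a new reading comes with each control period).
- manip.capture(name): name is "scene" or "side" or "wrist"; returns a dict with "color" (480x640x3 uint8, red, green, blue), "intrinsics" (3x3 intrinsics, pixels), "k1" (the pictures are not rectified: a ray, as slopes to the right and down, at radius r is drawn at 1 + k1 r^2 times it, then the intrinsics apply), "origin" and "rotation" of the camera in the world. Camera axes: x right, y down, z forward; pixel columns grow to the right and rows downward; lengths in m; the calibration is good to about 2 mm. A picture is of the moment at which its call begins. There is no depth.
- manip.sign_off(): hands the job in, once; it reports no verdict.
Trained networks look in a picture, given as the dict that the camera call returned (one of the last four; its "shot" number tells which), for a name from the list of things; names that differ only in an ending like _2 or _b are one class to them, and where a whole thing is asked for, a point or a joint stands for the part that bears it (a point fixed in the world has none). Each returns a list of dicts, best first, with "score" (0 to 1); they miss things now and then, are a little off and sometimes report something else, mostly with a low value. They report only what shows in the picture. A call takes as long as a camera call.
- manip.silhouettes(picture, label): "region" (480x640 bool, what is visible of it) and "xy" ([column, row] in pixels, amid what is visible of it).
- manip.spot_point(picture, label): "xy" ([column, row] in pixels: a listed point, or the origin of a listed thing).
The state is a dict: "time": time; "joint_positions": joint angles; "joint_velocities": joint speeds; "joint_torque": joint torques, N m; "tool_pos": TCP position; "ee_rot": TCP orientation; "force": force on the tool from outside, world axes, zero at the start; "wrist_torque": the same for the moment, N m; "gripper_width": finger opening in m.
Only numpy, scipy, OpenCV 4.12 (cv2) and the standard library are available. Lean on these libraries where they do the work, as an engineer would, in place of code of your own. Each camera call takes 0.05 s, during which the arm holds its last target.

### The job

The crank-handled fixing bolt on the instrument base is sitting crossed in its threaded boss, so it jams if turned forward: first take the exam lamp by its blue knob and swing it well clear of the bolt. Then take the bolt's orange crank grip, turn it backward (anticlockwise seen from above) until the thread drops, and from there turn it forward (clockwise) one full turn so that it is started. Finish while still holding the orange grip between the fingers, with the bolt still, so that it stays started; leave the lamp clear and the other things on the table where they are.

Things in the scene. Friction and masses are not known exactly. Their poses are not given: they have to be found in the camera images.
- base_plate: Grey fixed base plate 340 x 300 x 12 mm lying on the table (top face 12 mm above the table); origin at the centre of its underside. Its place and yaw vary.
- boss_top (a point): Centre of the top face of the round aluminium threaded boss (58 mm diameter, top 48 mm above the table), on the bolt's vertical axis; the boss is fixed to the base plate. This point's x axis points to the red mark on the boss, over which the crank stands when the thread drops; the mark's direction differs every time.
- bolt (a joint): Turn of the bolt about its vertical axis, rad, growing clockwise from above (forward); 0: crank over the red mark. It starts crossed at 0.45 to 1.25 and jams at about 1.4. Backward it climbs slightly and drops at 0 to -0.15; a stop lies at -0.6. Once dropped it turns forward freely, to a stop at 7.18; one full turn from the mark is 6.28. About 0.05 to 0.1 N m turns it; it stays where it is left.
- bolt_sink (a joint): How far the bolt has sunk, m: 0 to 0.0025 while crossed, about 0.008 after the drop, then 8 mm more per forward turn (0.016 after one). It falls by its own weight (about 3 N): gripped firmly it cannot fall, so loosen the fingers or follow it down. A yellow band about 5 mm high shows on the shank above the boss until the drop, and is gone inside the boss after it.
- crank_grip: Orange upright cylindrical grip at the end of the bolt's black crank, 18 mm diameter, 42 mm high, free to spin on its pin, so a hand that does not turn can carry it round in a circle. Origin at its centre, 40 mm from the bolt's axis in the crank's direction, 103 mm above the table when bolt_sink is 0 (lower by bolt_sink). The crank arm's top face is 25 mm below this origin.
- lamp_arm (a joint): Swing of the lamp arm about its pillar, rad, growing clockwise seen from above; about 0 (start -0.2 to 0.25) the lamp head hangs above the bolt; 1.1 is well clear (1.7 is the end stop, -0.3 the stop the other way). Light friction (about 0.12 N m) keeps it where it is left.
- lamp_knob (a point): Middle of the free part of the blue upright knob on top of the white lamp head: 18 mm diameter, from 210 to 253 mm above the table, this point 235 mm above the table and 177 mm from the pillar's axis. The lamp head below it is 86 mm in diameter, its underside 150 mm above the table.
- lamp_pivot (a point): Point on the vertical axis of the lamp arm's pillar (26 mm diameter), 190 mm above the table, fixed to the base plate.
- drops: Bystander: small white dropper bottle, 36 mm diameter, 75 mm high; origin at the centre of its underside.
- spray: Bystander: amber bottle, 52 mm diameter, 120 mm high; origin at the centre of its underside.
- mug: Bystander: white mug, 80 mm diameter, 90 mm high; origin at the centre of its underside.
- lens_case: Bystander: blue lens case, 75 x 160 x 32 mm; origin at the centre of its underside.
- occluder: Bystander: flat black eye occluder paddle, 190 mm long, 6 mm thick; origin on its underside, near the middle of its handle.
- prism: Bystander: clear pale-blue prism block, 36 x 36 x 26 mm, on the base plate; origin at the centre of its underside.
- washer_dish: Bystander: steel dish with two brass washers, 60 x 45 x 16 mm, on the base plate; origin at the centre of its underside.

How it is judged:
By the outcome, as a careful person would: the job done as asked, in the order asked, and still so for the second after the job is handed in, while the arm keeps its last pose, push and grip.
It also fails if it takes over 67 s, if anything falls off the work surface, if the arm or the gripper's body presses on something with over 40 N, if the wrist force passes 120 N, or if a joint passes its speed limit or range.

## Working session

There is one attempt and no reset: what is moved stays moved. The work goes in short steps, Python scripts to look and compute and a shell command to move; the robot and the scene stay as the last step left them, time stands still between calls to the robot, and variables do not carry over. Pictures are saved under pics/ and viewed, and the job is handed in when it is done.

```bash
ls; mkdir -p pics; python3 - <<'E'
from workcell import manip
import cv2
s=manip.read_state(); print({k:s[k] for k in('time','tool_pos','ee_rot','force','gripper_width')})
for n in('scene','side','wrist'):
    p=manip.capture(n); cv2.imwrite(f'pics/a_{n}.png',p['color'][:,:,::-1]); print(n,p['origin'],p['rotation'],p['intrinsics'],p['k1'])
E
```

```text
pics
{'time': 0.0, 'tool_pos': array([0.13848327, 0.53193458, 0.23074071]), 'ee_rot': array([[-9.67711620e-01,  2.52059618e-01, -4.12121253e-04],
       [ 2.52059925e-01,  9.67711005e-01, -1.09737092e-03],
       [ 1.22211378e-04, -1.16581784e-03, -9.99999313e-01]]), 'force': array([-0.67108961,  0.59186522, -0.37829167]), 'gripper_width': 0.08536884251057743}
scene [ 1.06535338 -0.65399115  1.01447767] [[ 0.73618923  0.47261599 -0.4844167 ]
 [ 0.67676956 -0.51104177  0.52992383]
 [ 0.00289331 -0.7179627  -0.69607557]] [[442.95063575   0.         322.11522857]
 [  0.         442.95063575 242.0302266 ]
 [  0.           0.           1.        ]] -0.060692510426685706
side [ 0.42160965 -0.82415802  0.66013343] [[ 0.99668138 -0.04712256  0.06637537]
 [-0.08115645 -0.51199124  0.85514829]
 [-0.00631317 -0.85769717 -0.51411643]] [[433.0691264    0.         316.23391354]
 [  0.         433.0691264  240.13633723]
 [  0.           0.           1.        ]] -0.00032407871225573686
wrist [0.07025297 0.54922819 0.37431013] [[ 2.51835792e-01  9.30462730e-01  2.66116220e-01]
 [ 9.67769934e-01 -2.42043341e-01 -6.95440519e-02]
 [-2.96489419e-04  2.75052958e-01 -9.61429031e-01]] [[341.20207275   0.         318.96852632]
 [  0.         341.20207275 239.7539648 ]
 [  0.           0.           1.        ]] -0.05165025947465587
```

View pics/a_scene.png

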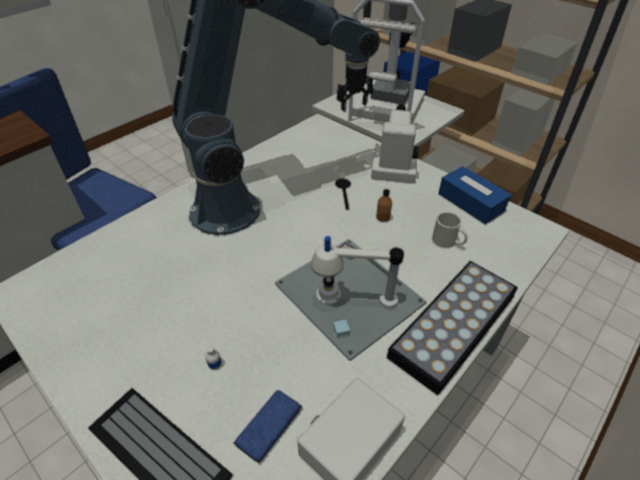

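View pics/a_side.png

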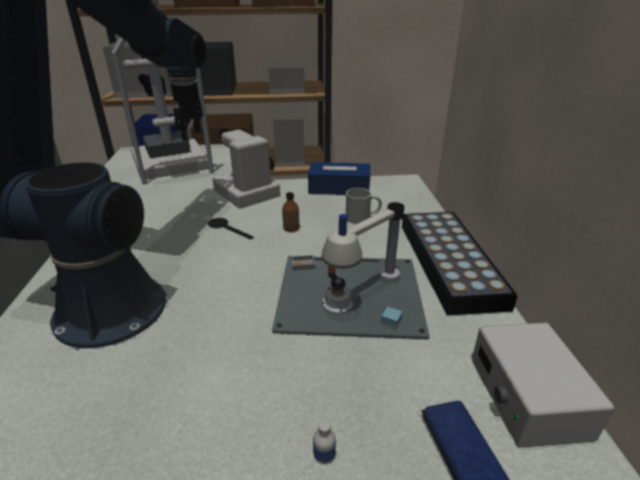

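View pics/a_wrist.png

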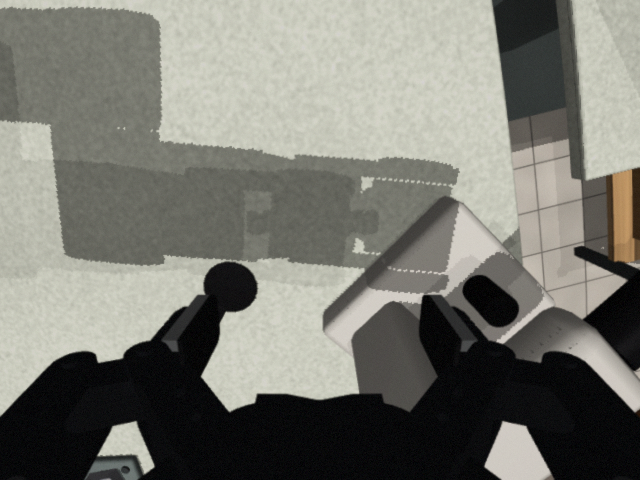

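The scene camera shows the base plate around (350,295), the blue knob at (327,242) and the pillar at (393,275). In the side camera the knob is at (343,222) and the orange grip is just visible under the lamp at (332,268). Next I'll locate these with the networks.

```bash
cat > h.py <<'E'
import numpy as np, cv2
from workcell import manip
def ray(p,xy):
    K=p['intrinsics'];d=np.array([(xy[0]-K[0,2])/K[0,0],(xy[1]-K[1,2])/K[1,1]])
    u=d.copy()
    for _ in range(20): u=d/(1+p['k1']*(u@u))
    v=p['rotation']@np.array([u[0],u[1],1.]); return p['origin'],v/np.linalg.norm(v)
def atz(p,xy,z):
    o,v=ray(p,xy); return o+v*(z-o[2])/v[2]
def tri(rs):
    A=np.zeros((3,3));b=np.zeros(3)
    for o,v in rs:
        M=np.eye(3)-np.outer(v,v);A+=M;b+=M@o
    x=np.linalg.solve(A,b); return x,[np.linalg.norm((np.eye(3)-np.outer(v,v))@(x-o)) for o,v in rs]
def proj(p,X):
    c=p['rotation'].T@(np.asarray(X)-p['origin']);u=c[:2]/c[2];u=u*(1+p['k1']*(u@u))
    return p['intrinsics'][:2,:2]@u+p['intrinsics'][:2,2]
def save(p,n,box=None,s=1):
    c=p['color'][:,:,::-1]
    if box: x0,y0,x1,y1=box; c=c[y0:y1,x0:x1]
    cv2.imwrite('pics/'+n+'.png',cv2.resize(c,None,fx=s,fy=s,interpolation=cv2.INTER_CUBIC))
E
python3 - <<'E'
from h import *
P={n:manip.capture(n) for n in('scene','side')}
for n,p in P.items():
    save(p,'b_'+n,(250,190,450,360) if n=='scene' else (260,180,440,350),4 if n=='scene' else 3.5)
Z=dict(boss_top=.048,lamp_knob=.235,lamp_pivot=.19,base_plate=0,crank_grip=.103,prism=.012,washer_dish=.012,spray=0,mug=0,drops=0,lens_case=0,occluder=0)
for l,z in Z.items():
    rs=[]
    for n,p in P.items():
        r=manip.spot_point(p,l)[:2]
        for q in r: print(l,n,np.round(q['xy'],1),round(q['score'],2),np.round(atz(p,q['xy'],z),4))
        if r: rs.append(ray(p,r[0]['xy']))
    if len(rs)==2: x,e=tri(rs);print('   tri',np.round(x,4),np.round(e,4))
E
```

```text
boss_top scene [326.  285.1] 0.57 [ 0.5203 -0.0405  0.048 ]
boss_top side [334.6 292.1] 0.72 [ 0.5237 -0.0405  0.048 ]
   tri [ 0.5228 -0.0435  0.0513] [0.0009 0.0009]
lamp_knob scene [326.2 242. ] 0.95 [ 0.5304 -0.0535  0.235 ]
lamp_knob side [341.8 223.1] 0.91 [ 0.534  -0.0544  0.235 ]
   tri [ 0.533  -0.0563  0.2372] [0.0011 0.0011]
lamp_pivot scene [395.3 256.1] 0.83 [0.6665 0.064  0.19  ]
lamp_pivot side [393.3 214.7] 0.93 [0.6709 0.0565 0.19  ]
   tri [0.6698 0.0594 0.1914] [0.003 0.003]
base_plate side [349.1 293.7] 0.61 [0.5665 0.0114 0.    ]
crank_grip side [331.7 267.1] 0.38 [ 0.5188 -0.0191  0.103 ]
prism scene [343.5 331. ] 0.55 [ 0.6436 -0.1056  0.012 ]
prism side [393.1 319.9] 0.79 [ 0.6475 -0.1055  0.012 ]
   tri [ 0.6459 -0.1086  0.0158] [0.0009 0.0009]
washer_dish scene [349.4 250.8] 0.51 [0.4587 0.1387 0.012 ]
washer_dish scene [342.3 196.6] 0.47 [0.2609 0.334  0.012 ]
washer_dish side [302.3 267.2] 0.7 [0.4574 0.1189 0.012 ]
   tri [4.559e-01 1.431e-01 2.000e-04] [0.0046 0.0046]
spray scene [385.3 221.5] 0.67 [0.4509 0.3421 0.    ]
spray side [292.3 225.5] 0.86 [0.4392 0.37   0.    ]
   tri [0.4437 0.3495 0.0027] [0.0089 0.0089]
mug scene [441.2 237.6] 0.75 [0.6373 0.4043 0.    ]
mug side [357.5 219.5] 0.91 [0.6495 0.3904 0.    ]
   tri [0.6454 0.389  0.0071] [0.0064 0.0064]
drops scene [214.6 364.4] 0.85 [ 0.4625 -0.403   0.    ]
drops side [324.  455.8] 0.85 [ 0.4642 -0.4043  0.    ]
   tri [ 0.4638 -0.404   0.0011] [0.0009 0.0009]
lens_case scene [268.2 426.8] 0.76 [ 0.6841 -0.4197  0.    ]
lens_case side [461.3 449.1] 0.86 [ 0.6896 -0.4119  0.    ]
lens_case side [342.2 221.5] 0.52 [0.5988 0.3816 0.    ]
   tri [ 0.6864 -0.4199  0.0092] [0.0021 0.0021]
occluder scene [394.  259.5] 0.65 [0.5804 0.2144 0.    ]
occluder scene [341.7 197.1] 0.51 [0.2516 0.3421 0.    ]
occluder side [237.4 229.8] 0.73 [0.2689 0.3583 0.    ]
   tri [ 0.3683  0.4239 -0.1317] [0.1397 0.1397]
```

View pics/b_scene.png

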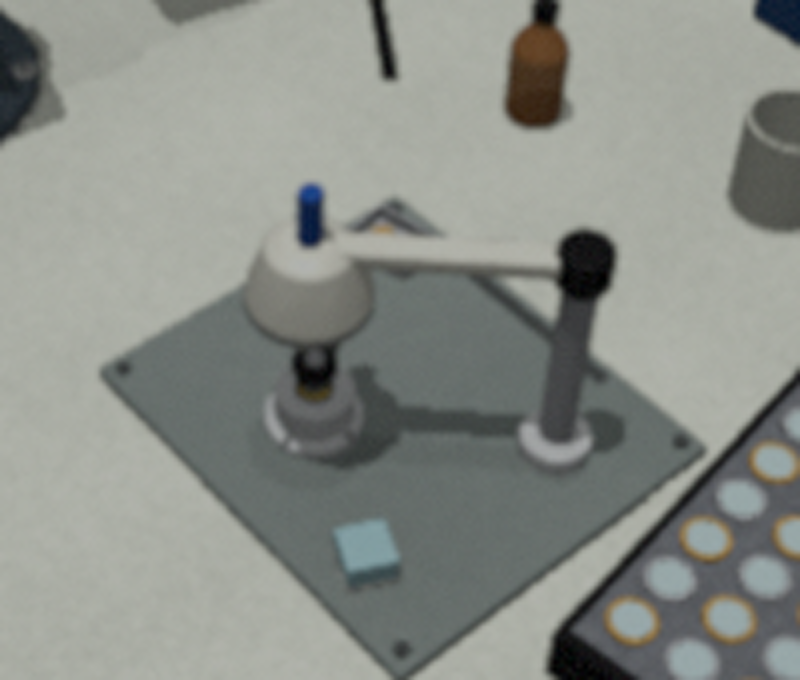

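View pics/b_side.png

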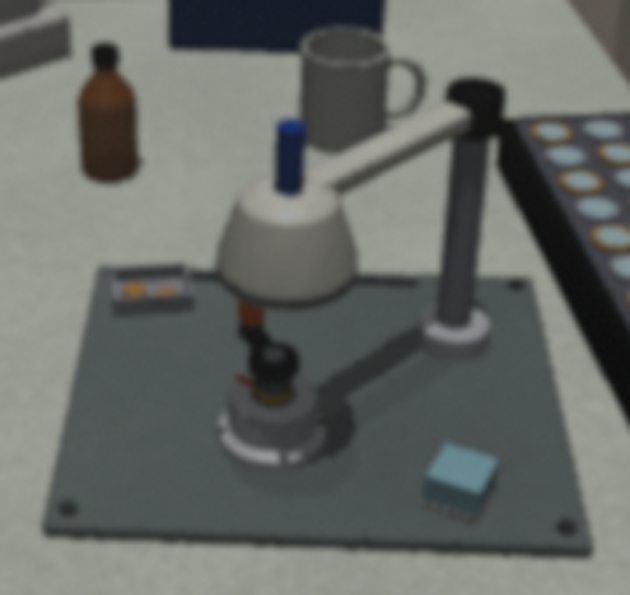

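Measured pivot ≈ (0.669, 0.058) and knob ≈ (0.532, −0.055), 178 mm apart, which agrees with the 177 mm given. I'll go up first, then over to above the knob.

```bash
python3 -m pendant '[0,0,0,0,0,-100,0, 0,0,0,0,0,-100,0, 0,0,0,-40,-35,-110,0, 0,0,0,-70,-62,-110,0, 0,0,0,-100,-89,-110,0, 0,0,0,-130,-116,-110,0, 0,0,0,-160,-142,-110,0, 0,0,0,-190,-168,-110,0]'; python3 -m pendant '[0,0,0,-339,-301,0,0,0,0,0,-339,-301,0,0,0,0,0,-339,-301,0,0,0,0,0,-339,-301,0,0,0,0,0,-339,-301,0,0,0,0,0,-339,-301,0,0,0,0,0,-339,-301,0,0,0,0,0,-339,-301,0,0]'
```

```text
time: 2.12
tool_pos: [0.2758, 0.327, 0.3415]
ee_rot: [[-0.968, 0.252, 0.001], [0.252, 0.968, 0.001], [-0.0, 0.001, -1.0]]
force: [1.0, 0.6, 0.6]
gripper_width: 0.0854
time: 2.78
tool_pos: [0.4613, 0.0495, 0.3417]
ee_rot: [[-0.968, 0.252, 0.001], [0.252, 0.968, 0.001], [-0.001, 0.001, -1.0]]
force: [0.3, 0.8, -0.3]
gripper_width: 0.0855
```

```bash
python3 - <<'E'
from h import *
p=manip.capture('wrist'); save(p,'c_wrist')
r=manip.spot_point(p,'lamp_knob'); s=manip.read_state();R=s['ee_rot']
for q in r[:2]:
    X=atz(p,q['xy'],.235); print(q['xy'],q['score'],X, R.T@(X-s['tool_pos'])*1000)
for X in [(.532,-.055,.235),(.669,.058,.19)]: print(proj(p,X))
print(s['tool_pos'])
E
```

```text
[221.1, 348.5] 0.57 [ 0.53436896 -0.05560333  0.235     ] [-95.74722207 -81.35769528 106.17838269]
[220.83252792 346.00381261]
[376.02575668 406.4722372 ]
[0.46259738 0.0476218  0.34108424]
```

View pics/c_wrist.png

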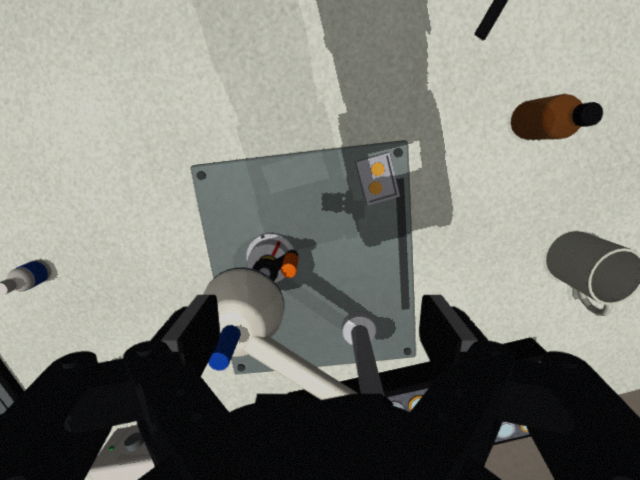

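The wrist view shows the knob at (225,345), the orange grip at (289,268) and the red mark near (277,247). The knob position agrees to about 2 mm. I'll move above it and then descend.

```bash
python3 -m pendant '[0,0,0,-32,-27,0,0, 0,0,0,-64,-54,0,0, 0,0,0,-95,-81,0,0, 0,0,0,-95,-81,0,0,0,0,0,-95,-81,0,0, 0,0,0,-95,-81,30,0, 0,0,0,-95,-81,60,0, 0,0,0,-95,-81,60,0]'; python3 - <<'E'
from h import *
p=manip.capture('wrist'); save(p,'d_wrist')
p=manip.capture('side'); save(p,'d_side',(240,130,460,310),3.6)
s=manip.read_state();R=s['ee_rot'];print(s['tool_pos'],R.T@(np.array([.533,-.0555,.219])-s['tool_pos'])*1000)
E
```

```text
time: 3.55
tool_pos: [0.531, -0.0533, 0.2766]
ee_rot: [[-0.967, 0.255, -0.007], [0.255, 0.967, 0.001], [0.007, -0.001, -1.0]]
force: [-0.9, -0.4, -0.7]
gripper_width: 0.0852
[ 0.53318971 -0.05389748  0.28173899] [-0.25115371 -1.58852413 62.73912971]
```

View pics/d_wrist.png

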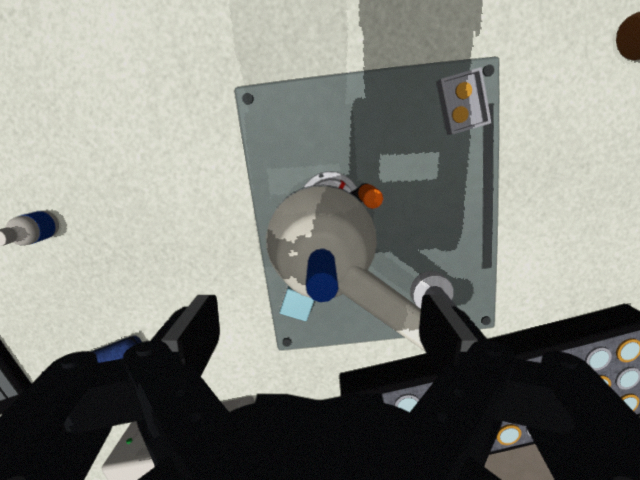

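View pics/d_side.png

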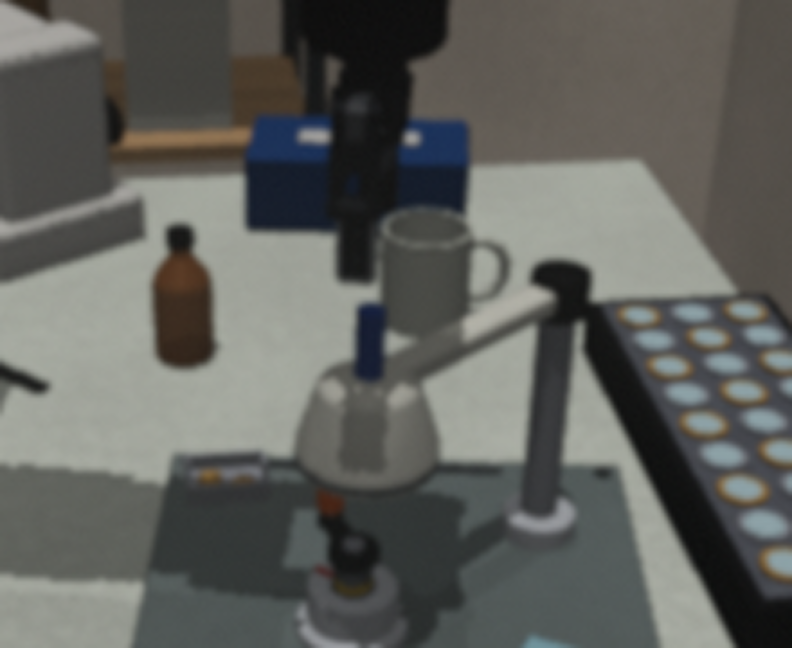

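The knob at (321,275) sits centred between the fingers and the bar is below them. I'll descend 62 mm and close.

```bash
python3 -m pendant '[0,0,0,0,-1.5,25,0, 0,0,0,0,-1.5,45,0, 0,0,0,0,-1.5,62,0, 0,0,0,0,-1.5,62,0, 0,0,0,0,-1.5,62,1, 0,0,0,0,-1.5,62,1, 0,0,0,0,-1.5,62,1, 0,0,0,0,-1.5,62,1]' 30; python3 -m pendant '[0,0,0,0,0,0,1,0,0,0,0,0,0,1,0,0,0,0,0,0,1,0,0,0,0,0,0,1]'
```

```text
time: 4.32
tool_pos: [0.5334, -0.0554, 0.2212]
ee_rot: [[-0.967, 0.255, 0.002], [0.255, 0.967, -0.0], [-0.002, -0.0, -1.0]]
force: [0.2, 0.6, 0.4]
gripper_width: 0.0388
time: 4.65
tool_pos: [0.5349, -0.0547, 0.2224]
ee_rot: [[-0.967, 0.255, 0.006], [0.255, 0.967, 0.0], [-0.006, 0.002, -1.0]]
force: [7.1, 6.2, 1.8]
gripper_width: 0.017
```

```bash
python3 - <<'E'
from h import *
s=manip.read_state();R=s['ee_rot'];print(s['tool_pos'],s['joint_positions'])
c=np.array([.669,.058]);k=s['tool_pos'][:2];d=k-c;th=np.arctan2(d[1],d[0]);r=np.hypot(*d);print(np.degrees(th)%360,r)
for i in range(1,9):
    t=th-np.radians(5*i);x=c+r*np.array([np.cos(t),np.sin(t)])
    print(i,np.round(R.T@np.array([*(x-k),0])*1000,1))
E
```

```text
[ 0.53493059 -0.05474819  0.2223873 ] [-0.18935166  0.33524805  1.69757886  0.00176034  1.10273633 -1.50304525]
220.06278707058317 0.17517636944020681
1 [12.1  9.3 -0.1]
2 [23.3 19.7 -0.1]
3 [33.6 31.  -0.1]
4 [42.9 43.1 -0.2]
5 [51.1 56.1 -0.2]
6 [58.1 69.6 -0.2]
7 [63.9 83.8 -0.2]
8 [68.5 98.4 -0.2]
```

```bash
python3 -m pendant '[0,0,0,12,9,0,1, 0,0,0,23,20,0,1, 0,0,0,34,31,0,1, 0,0,0,43,43,0,1, 0,0,0,51,56,0,1, 0,0,0,58,70,0,1, 0,0,0,64,84,0,1, 0,0,0,68,98,0,1]'; python3 - <<'E'
from h import *
s=manip.read_state();R=s['ee_rot'];print(s['tool_pos'],s['joint_positions'])
c=np.array([.669,.058]);k=s['tool_pos'][:2];d=k-c;th=np.arctan2(d[1],d[0]);r=.1765;print(np.degrees(th)%360,np.hypot(*d))
for i in range(1,9):
    t=th-np.radians(5.5*i);x=c+r*np.array([np.cos(t),np.sin(t)])
    print(i,np.round(R.T@np.array([*(x-k),0])*1000,1))
E
```

```text
time: 5.32
tool_pos: [0.4929, 0.0582, 0.2223]
ee_rot: [[-0.967, 0.255, 0.005], [0.255, 0.967, 0.0], [-0.005, 0.001, -1.0]]
force: [6.6, -1.3, -3.9]
gripper_width: 0.0171
[0.49294755 0.05817957 0.22233933] [ 2.37246414e-02  2.61320919e-01  1.80020839e+00 -1.31787788e-04
  1.07501127e+00 -1.28880095e+00]
179.94155870508752 0.17605253789411246
1 [ 3.9 16.5  0. ]
2 [ 5.9 33.3  0. ]
3 [ 6.2 50.2  0. ]
4 [ 4.8 67.1  0.1]
5 [ 1.9 83.8  0.1]
6 [-2.700e+00  1.001e+02  1.000e-01]
7 [ -8.7 115.9   0.2]
8 [-16.3 131.1   0.2]
```

```bash
python3 -m pendant '[0,0,0,4,16,0,1, 0,0,0,6,33,0,1, 0,0,0,6,50,0,1, 0,0,0,5,67,0,1, 0,0,0,2,84,0,1, 0,0,0,-3,100,0,1, 0,0,0,-8,113,0,1, 0,0,0,-11,120,0,1]'; python3 -m pendant '[0,0,0,0,0,0,1,0,0,0,0,0,0,1,0,0,0,0,0,0,0.3,0,0,0,0,0,0,0,0,0,0,0,0,0,0,0,0,0,0,0,0,0]';  python3 - <<'E'
from h import *
s=manip.read_state();print(s['tool_pos'],s['gripper_width'])
p=manip.capture('wrist'); save(p,'e_wrist')
p=manip.capture('side'); save(p,'e_side',(240,130,460,310),3.6)
E
```

```text
time: 5.98
tool_pos: [0.5338, 0.1729, 0.2225]
ee_rot: [[-0.967, 0.255, 0.003], [0.255, 0.967, 0.0], [-0.003, 0.001, -1.0]]
force: [-4.3, -1.0, 0.7]
gripper_width: 0.0173
time: 6.48
tool_pos: [0.5336, 0.1727, 0.2227]
ee_rot: [[-0.967, 0.255, 0.004], [0.255, 0.967, 0.0], [-0.003, 0.001, -1.0]]
force: [-1.0, 0.2, -0.6]
gripper_width: 0.0646
[0.53362019 0.17273255 0.22273445] 0.06457704893010285
```

View pics/e_wrist.png

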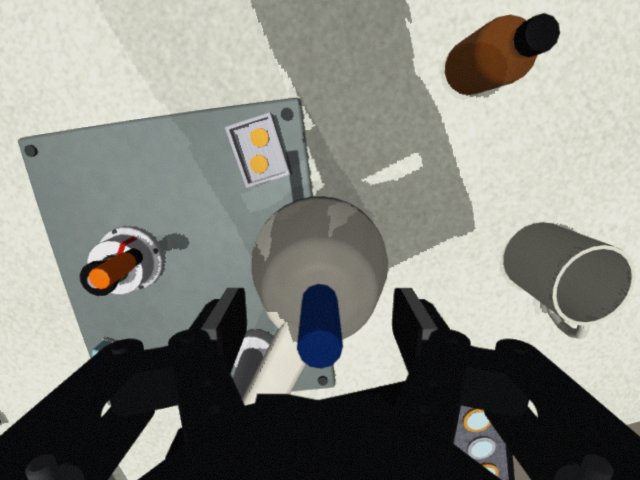

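View pics/e_side.png

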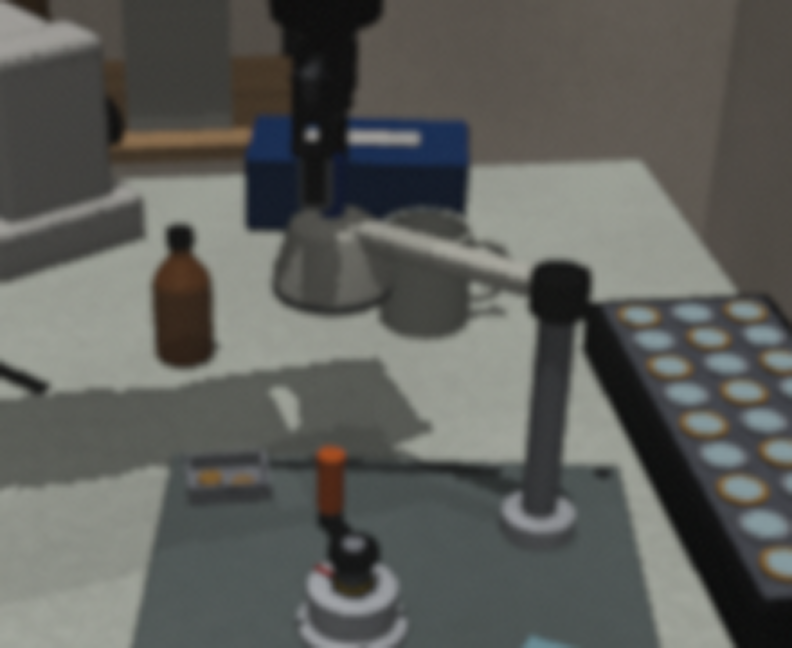

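The lamp is at about 1.3 rad and clear, and the fingers are open around the knob. The wrist view shows the grip top at (98,279), the boss centre near (127,260) and the red mark near (125,243). I'll lift and measure the bolt.

```bash
python3 -m pendant '[0,0,0,0,0,-25,0,0,0,0,0,0,-55,0,0,0,0,0,0,-85,0,0,0,0,20,-35,-85,0,0,0,0,40,-70,-85,0,0,0,0,60,-105,-85,0,0,0,0,60,-105,-85,0,0,0,0,60,-105,-85,0]'; python3 - <<'E'
from h import *
P=[manip.capture(n) for n in('wrist','side','scene')]
save(P[0],'f_wrist')
s=manip.read_state();print(s['tool_pos'])
for l,z in dict(boss_top=.048,crank_grip=.102,lamp_knob=.235).items():
    rs=[]
    for p in P:
        r=manip.spot_point(p,l)
        if r: print(l,np.round(r[0]['xy'],1),round(r[0]['score'],2),np.round(atz(p,r[0]['xy'],z),4)); rs.append(ray(p,r[0]['xy']))
    if len(rs)>1: x,e=tri(rs);print('   tri',np.round(x,4),np.round(e,4))
E
```

```text
time: 7.25
tool_pos: [0.4479, 0.0857, 0.3079]
ee_rot: [[-0.966, 0.257, 0.005], [0.257, 0.966, 0.001], [-0.005, 0.002, -1.0]]
force: [0.8, -0.0, -0.2]
gripper_width: 0.0855
[0.44928434 0.08697693 0.30743183]
boss_top [241.8 285.4] 0.59 [ 0.5262 -0.0375  0.048 ]
boss_top [333.9 291.7] 0.87 [ 0.5223 -0.0389  0.048 ]
boss_top [328.6 284.8] 0.6 [ 0.5249 -0.0347  0.048 ]
   tri [ 0.5246 -0.0365  0.048 ] [0.0017 0.0025 0.0017]
crank_grip [259.4 293.9] 0.87 [ 0.5213 -0.0028  0.102 ]
crank_grip [329.3 263.9] 0.42 [ 0.5149 -0.0043  0.102 ]
crank_grip [335.2 263.6] 0.54 [0.5165 0.0014 0.102 ]
   tri [ 0.5178 -0.0017  0.1032] [0.0029 0.0037 0.0018]
lamp_knob [333.9 181.2] 0.89 [0.5429 0.161  0.235 ]
lamp_knob [379.7 202.5] 0.8 [0.5336 0.1652 0.235 ]
   tri [0.5405 0.1559 0.2402] [0.0032 0.0032]
```

View pics/f_wrist.png

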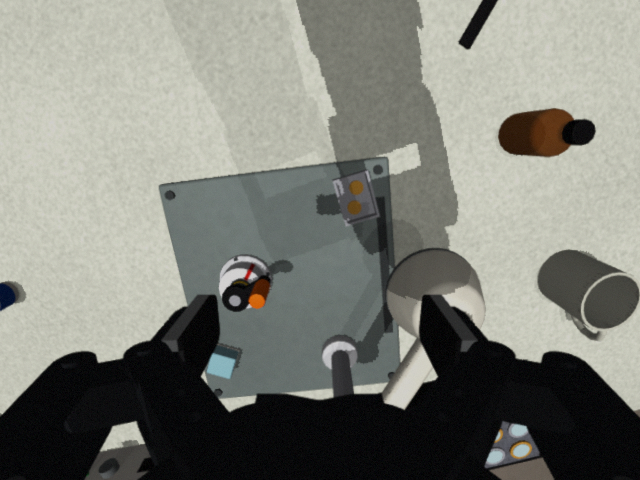

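```bash
python3 -m pendant '[0,0,0,-30,-23,20,0, 0,0,0,-60,-46,50,0, 0,0,0,-89,-68,80,0, 0,0,0,-89,-68,107,0, 0,0,0,-89,-68,107,0, 0,0,0,-89,-68,107,0]'; python3 - <<'E'
from h import *
P=[manip.capture(n) for n in('wrist','side')]
save(P[0],'g_wrist',(170,130,490,370),2.5)
save(P[1],'g_side',(280,220,400,320),6)
s=manip.read_state();print(s['tool_pos'],s['joint_positions'])
for l,z in dict(boss_top=.048,crank_grip=.102).items():
    rs=[]
    for p in P:
        r=manip.spot_point(p,l)
        if r: print(l,np.round(r[0]['xy'],1),round(r[0]['score'],2),np.round(atz(p,r[0]['xy'],z),4)); rs.append(ray(p,r[0]['xy']))
    if len(rs)>1: x,e=tri(rs);print('   tri',np.round(x,4),np.round(e,4))
E
```

```text
time: 8.35
tool_pos: [0.5171, -0.0019, 0.1995]
ee_rot: [[-0.967, 0.256, -0.0], [0.256, 0.967, 0.001], [0.0, 0.001, -1.0]]
force: [0.3, -0.2, 0.7]
gripper_width: 0.0854
[ 0.51816349 -0.00121862  0.20210443] [-9.26483389e-02  3.24666964e-01  1.76804029e+00  9.82521616e-04
  1.04366022e+00 -1.40670369e+00]
boss_top [283.1 247.6] 0.84 [ 0.5293 -0.039   0.048 ]
boss_top [335.6 294.2] 0.82 [ 0.5251 -0.0484  0.048 ]
   tri [ 0.5285 -0.0401  0.0422] [0.0024 0.0024]
crank_grip [318.2 244. ] 0.76 [ 0.5186 -0.0032  0.102 ]
crank_grip [329.  265.3] 0.59 [ 0.5136 -0.0099  0.102 ]
   tri [ 0.5168 -0.0036  0.0986] [0.0026 0.0026]
```

View pics/g_wrist.png

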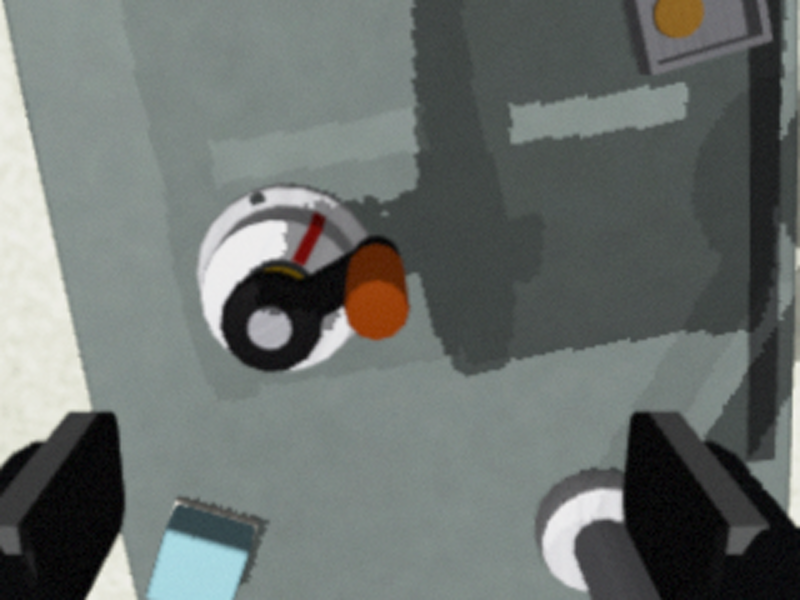

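View pics/g_side.png

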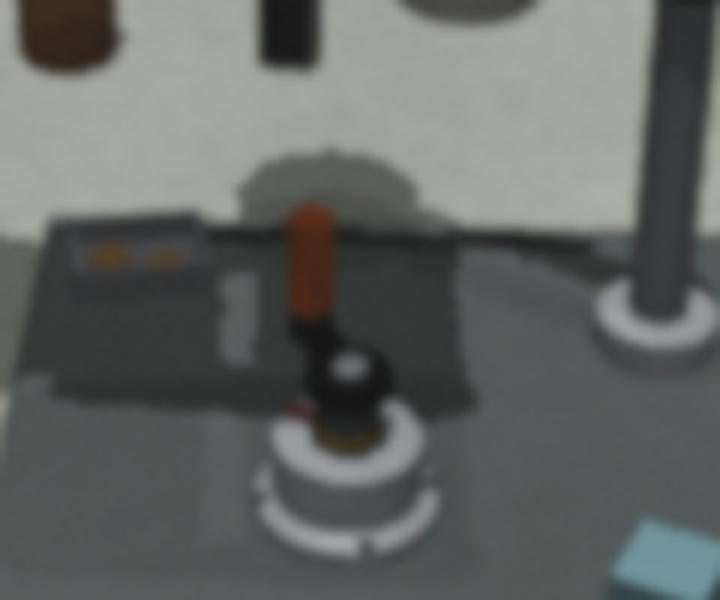

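```bash
python3 - <<'E'
from h import *
p=manip.capture('wrist'); s=manip.read_state()
f=lambda x,y:(170+x/2.5,130+y/2.5)
g=atz(p,f(378,313),.1235);print('grip',g)
for z in(.08,.085,.09): print('hub',z,atz(p,f(269,328),z))
a=atz(p,f(297,262),.048);b=atz(p,f(319,215),.048);print('mark',a,b,np.degrees(np.arctan2(*(b-a)[1::-1])))
# project candidate boss circle to overlay
c=p['color'][:,:,::-1].copy()
c=cv2.resize(c[130:370,170:490],None,fx=2.5,fy=2.5,interpolation=cv2.INTER_CUBIC)
for (cx,cy),col in(((.5285,-.040),(0,255,0)),((.5245,-.038),(255,0,255))):
    pts=np.array([(proj(p,(cx+.029*np.cos(t),cy+.029*np.sin(t),.048))-[170,130])*2.5 for t in np.linspace(0,6.29,60)])
    cv2.polylines(c,[pts.astype(int)],True,col,1)
    q=(proj(p,(cx,cy,.048))-[170,130])*2.5;cv2.circle(c,tuple(int(v) for v in q),3,col,-1)
cv2.imwrite('pics/h.png',c)
E
```

```text
grip [ 0.52288772 -0.00119486  0.1235    ]
hub 0.08 [ 0.53330519 -0.04068754  0.08      ]
hub 0.085 [ 0.53171513 -0.03961769  0.085     ]
hub 0.09 [ 0.53012507 -0.03854784  0.09      ]
mark [ 0.52178206 -0.03047213  0.048     ] [ 0.50710325 -0.01808919  0.048     ] 139.849259761486
```

View pics/h.png

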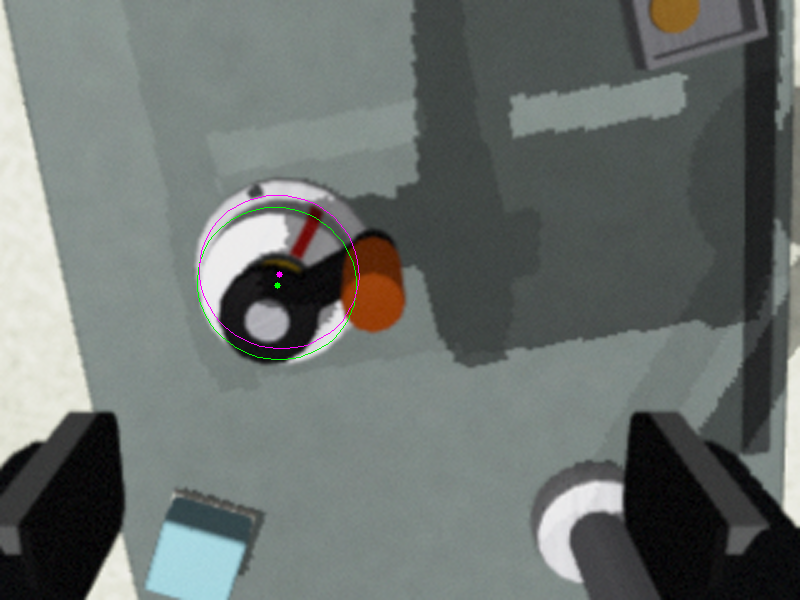

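```bash
python3 - <<'E'
from h import *
p=manip.capture('wrist'); s=manip.read_state();R=s['ee_rot'];print(s['tool_pos'])
hsv=cv2.cvtColor(p['color'],cv2.COLOR_RGB2HSV)
r=manip.silhouettes(p,'crank_grip')[0];print(r['score'],r['xy'],r['region'].sum())
m=cv2.inRange(hsv,(3,150,60),(20,255,255)); m[:130]=0
ys,xs=np.nonzero(m[130:370,170:470]);print(len(xs),xs.min()+170,xs.max()+170,ys.min()+130,ys.max()+130)
mr=cv2.inRange(hsv,(0,150,60),(2,255,200))|cv2.inRange(hsv,(172,120,60),(180,255,255))
ys,xs=np.nonzero(mr[200:280,250:350]);xs+=250;ys+=200;print('red',len(xs))
pts=np.array([atz(p,(x,y),.048)[:2] for x,y in zip(xs,ys)]);print(pts.mean(0))
w,v=np.linalg.eigh(np.cov(pts.T));d=v[:,1];print('mark axis',np.degrees(np.arctan2(d[1],d[0]))%180)
C=np.array([.5285,-.04]);e=pts.mean(0)-C;print('mark bearing from C',np.degrees(np.arctan2(e[1],e[0])))
save(p,'i_wrist',(240,180,360,280),6)
for g in[(.521,-.0005),(.522,-.001)]:
    print(proj(p,(*g,.1235)),proj(p,(*g,.082)))
q=manip.capture('side')
for z in(.08,.085,.09,.095): print(z,atz(q,(338.3,281),z),atz(p,(277,258.5),z))
E
```

```text
[ 0.51793101 -0.00138848  0.2013898 ]
0.62 [315.7, 244.7] 801
976 295 448 130 262
red 94
[ 0.51188835 -0.02430476]
mark axis 139.72146915750082
mark bearing from C 136.62480769522563
[321.6701144  252.71696045] [321.15183267 236.29012646]
[321.33069995 254.23496496] [320.86249895 237.60554901]
0.08 [ 0.53143812 -0.04199726  0.08      ] [ 0.53066192 -0.0405122   0.08      ]
0.085 [ 0.53049154 -0.04873847  0.085     ] [ 0.52911965 -0.03944623  0.085     ]
0.09 [ 0.52954496 -0.05547969  0.09      ] [ 0.52757739 -0.03838026  0.09      ]
0.095 [ 0.52859838 -0.0622209   0.095     ] [ 0.52603512 -0.03731429  0.095     ]
```

View pics/i_wrist.png

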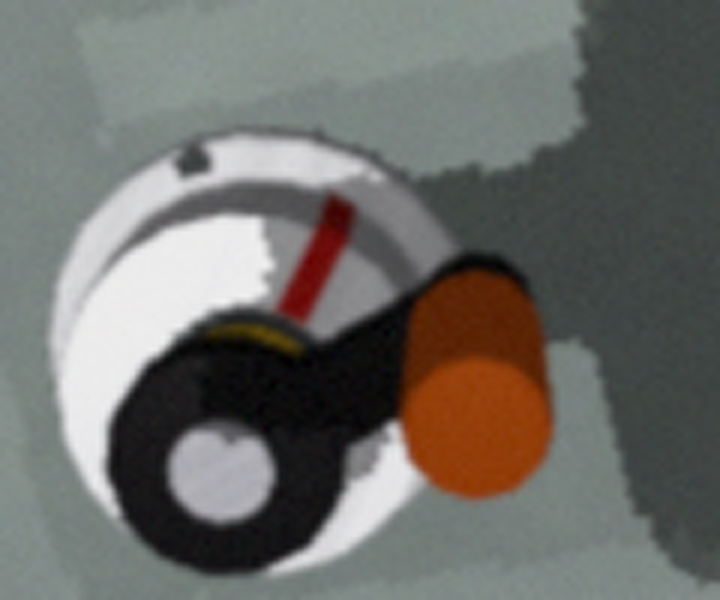

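```bash
python3 - <<'E'
from h import *
p=manip.capture('wrist'); s=manip.read_state();R=s['ee_rot'];T=s['tool_pos']
g=atz(p,(319.7,251.2),.1235);print('grip',g,'hub',atz(p,(277,258.3),.08))
for C in [(.5285,-.040),(.5305,-.0405)]:
    d=g[:2]-C;print(np.hypot(*d),np.degrees(np.arctan2(d[1],d[0])))
    e=np.array([.5119,-.0243])-C;print('mark',np.degrees(np.arctan2(e[1],e[0])))
print(R.T@(np.array([g[0],g[1],.094])-T)*1000)
E
```

```text
grip [ 0.5190598  -0.00171972  0.1235    ] hub [ 0.52988316 -0.04054934  0.08      ]
0.03942711381138594 103.85315540406678
mark 136.59606385797562
0.04043251660701751 106.4360880315098
mark 138.9451862290375
[-8.37255506e-01  6.02972004e-02  1.06757364e+02]
```

The grip at (319,251) px comes out at (0.519, −0.002). The bolt axis is ≈ (0.5295, −0.0403), with the crank at about 105° and the mark at about 138°, so the bolt is at about +0.57 rad. The TCP is already within 1 mm of the grip, so I'll descend 110 mm and close lightly.

```bash
python3 -m pendant '[0,0,0,-1,0,35,0, 0,0,0,-1,0,70,0, 0,0,0,-1,0,95,0, 0,0,0,-1,0,110,0, 0,0,0,-1,0,110,0.2, 0,0,0,-1,0,110,0.4,0,0,0,-1,0,110,0.6,0,0,0,-1,0,110,0.68]' 20; python3 - <<'E'
from h import *
p=manip.capture('wrist'); save(p,'j_wrist',(200,150,440,330),3.3)
p=manip.capture('side'); save(p,'j_side',(280,220,400,320),6)
s=manip.read_state();print(s['tool_pos'],s['gripper_width'],s['force'])
E
```

```text
time: 9.57
tool_pos: [0.52, -0.0019, 0.0921]
ee_rot: [[-0.967, 0.255, 0.006], [0.255, 0.967, 0.0], [-0.006, 0.002, -1.0]]
force: [-0.2, -0.4, -0.2]
gripper_width: 0.039
[ 0.51978717 -0.00186498  0.09186372] 0.027220175631117064 [-1.05263312  0.09410815 -0.67750139]
```

View pics/j_wrist.png

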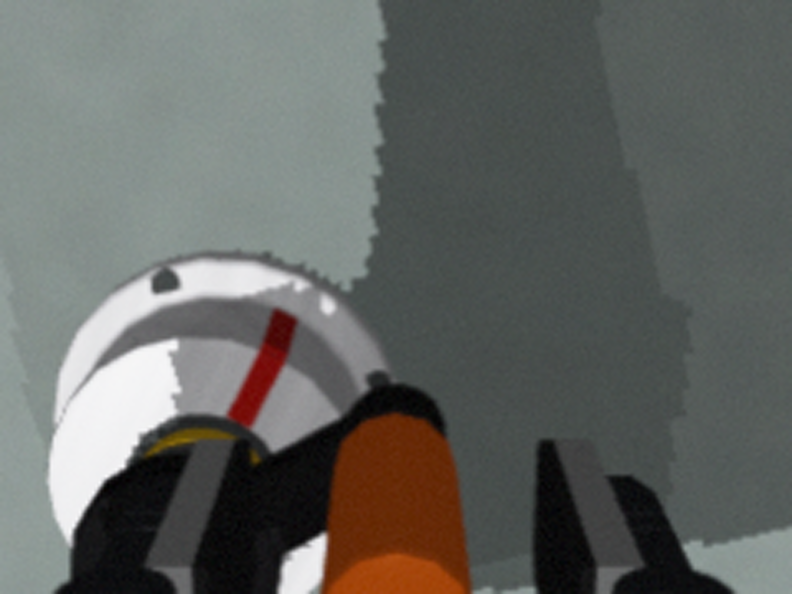

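View pics/j_side.png

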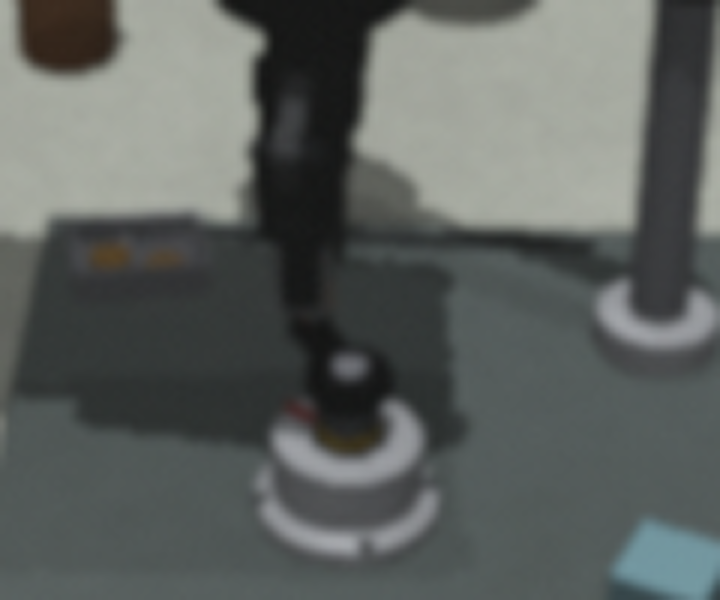

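The grip at (400,510 in the crop) is between the fingers. Now closing at 20 N.

```bash
python3 -m pendant '[0,0,0,0,0,0,1,0,0,0,0,0,0,1,0,0,0,0,0,0,1,0,0,0,0,0,0,1]' 20; python3 - <<'E'
from h import *
s=manip.read_state();R=s['ee_rot'];T=s['tool_pos'];print(T,s['force'])
C=np.array([.5295,-.0403]);d=T[:2]-C;th=np.arctan2(d[1],d[0]);print(np.hypot(*d),np.degrees(th))
d=d*.04/np.hypot(*d);o=C+d
for i in range(1,13):
    t=th+np.radians(4*i);x=C+.04*np.array([np.cos(t),np.sin(t)]);print(4*i,np.round(R.T@np.array([*(x-o),0])*1000,1))
E
```

```text
time: 10.0
tool_pos: [0.5201, -0.0018, 0.0923]
ee_rot: [[-0.967, 0.255, 0.007], [0.255, 0.967, 0.0], [-0.006, 0.002, -1.0]]
force: [0.2, 0.8, 4.7]
gripper_width: 0.0173
[ 0.52010217 -0.00180942  0.09228734] [0.1513534  0.81215849 4.66053613]
0.03962125416486302 103.7208438739447
4 [ 2.4 -1.4 -0. ]
8 [ 4.7 -3.  -0. ]
12 [ 6.9 -4.7 -0.1]
16 [ 9.  -6.6 -0.1]
20 [10.9 -8.6 -0.1]
24 [ 12.7 -10.8  -0.1]
28 [ 14.3 -13.1  -0.1]
32 [ 15.7 -15.4  -0.1]
36 [ 17.  -17.9  -0.1]
40 [ 18.1 -20.5  -0.2]
44 [ 19.1 -23.1  -0.2]
48 [ 19.8 -25.8  -0.2]
```

Held (17.3 mm), low lateral force, radius 39.6 mm. Turning backward (anticlockwise).

```bash
python3 -m pendant '[0,0,0,2.4,-1.4,0,1, 0,0,0,4.7,-3,0,1, 0,0,0,6.9,-4.7,0,1, 0,0,0,9,-6.6,0,1, 0,0,0,10.9,-8.6,0,1, 0,0,0,12.7,-10.8,0,1, 0,0,0,14.3,-13.1,0,1, 0,0,0,14.3,-13.1,0,1]'; python3 - <<'E'
from h import *
p=manip.capture('side'); save(p,'k_side',(280,220,400,320),6)
p=manip.capture('wrist'); save(p,'k_wrist',(160,150,440,360),2.8)
s=manip.read_state();R=s['ee_rot'];T=s['tool_pos'];print(T,s['force'],s['gripper_width'])
C=np.array([.5295,-.0403]);d=T[:2]-C;th=np.arctan2(d[1],d[0]);print(np.hypot(*d),np.degrees(th))
d=d*.04/np.hypot(*d);o=C+d
for i in range(1,9):
    t=th+np.radians(3*i);x=C+.04*np.array([np.cos(t),np.sin(t)]);print(3*i,np.round(R.T@np.array([*(x-o),0])*1000,1))
E
```

```text
time: 10.67
tool_pos: [0.5026, -0.0112, 0.0926]
ee_rot: [[-0.967, 0.254, 0.007], [0.255, 0.967, -0.0], [-0.007, 0.002, -1.0]]
force: [-2.3, -0.8, 10.0]
gripper_width: 0.0176
[ 0.50252836 -0.01133966  0.09259274] [-1.6693349  -2.13632862 10.47814271] 0.01762240712987698
0.03957487298260465 132.96366096819688
3 [ 1.1 -1.8 -0. ]
6 [ 2.  -3.7 -0. ]
9 [ 2.9 -5.6 -0. ]
12 [ 3.7 -7.5 -0. ]
15 [ 4.4 -9.5 -0. ]
18 [  4.9 -11.5  -0. ]
21 [  5.4 -13.5  -0.1]
24 [  5.8 -15.6  -0.1]
```

View pics/k_side.png

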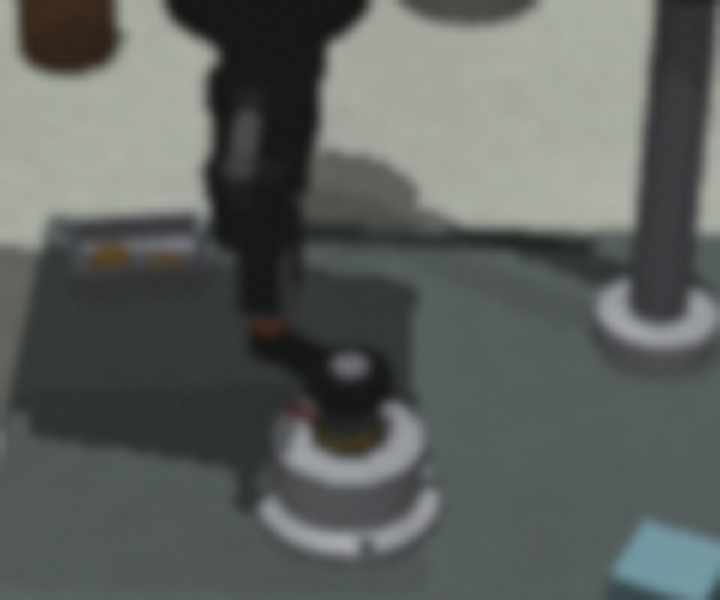

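View pics/k_wrist.png

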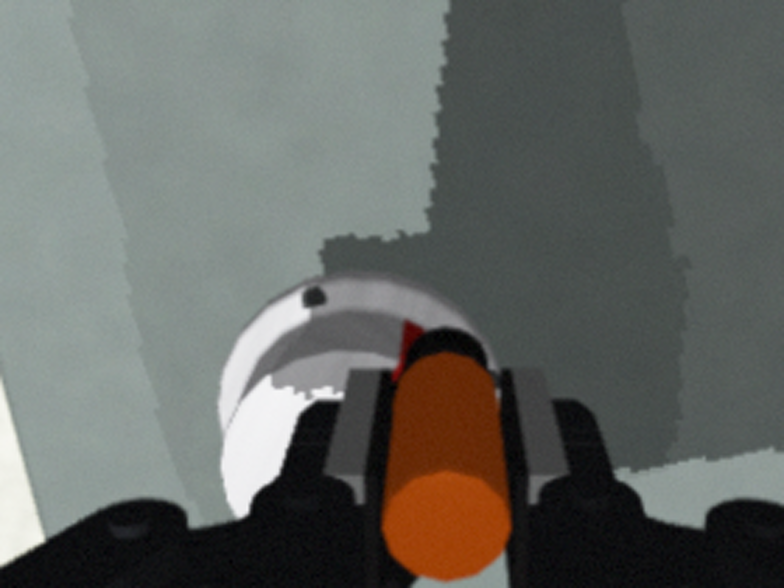

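The crank is at about 133° and the red mark is just left of the arm, about 5° further on. I'll continue to about 151° (bolt ≈ −0.2), then loosen so it can drop.

```bash
python3 -m pendant '[0,0,0,1.1,-1.8,0,1, 0,0,0,2,-3.7,0,1, 0,0,0,2.9,-5.6,0,1, 0,0,0,3.7,-7.5,0,1, 0,0,0,4.4,-9.5,0,1, 0,0,0,4.9,-11.5,0,1, 0,0,0,4.9,-11.5,0,1]'; python3 -m pendant '[0,0,0,0,0,0,0.75,0,0,0,0,0,0,0.7,0,0,0,0,0,0,0.7,0,0,0,0,0,0,0.7,0,0,0,0,0,0,0.7]'; python3 - <<'E'
from h import *
p=manip.capture('side'); save(p,'l_side',(280,220,400,320),6)
p=manip.capture('wrist'); save(p,'l_wrist',(160,150,440,360),2.8)
s=manip.read_state();R=s['ee_rot'];T=s['tool_pos'];print(T,s['force'],s['gripper_width'])
C=np.array([.5295,-.0403]);d=T[:2]-C;th=np.arctan2(d[1],d[0]);print(np.hypot(*d),np.degrees(th))
E
```

```text
time: 11.35
tool_pos: [0.4946, -0.0215, 0.0924]
ee_rot: [[-0.967, 0.255, 0.006], [0.255, 0.967, -0.0], [-0.006, 0.001, -1.0]]
force: [3.7, -0.9, -3.3]
gripper_width: 0.0171
time: 11.77
tool_pos: [0.4945, -0.0215, 0.0924]
ee_rot: [[-0.967, 0.255, 0.006], [0.255, 0.967, -0.0], [-0.006, 0.001, -1.0]]
force: [-0.3, -0.9, -0.9]
gripper_width: 0.0256
[ 0.49455075 -0.02149302  0.09238939] [-0.16663969 -0.80860819 -0.35932072] 0.025613869045768626
0.03968819476392309 151.71430125102208
```

View pics/l_side.png

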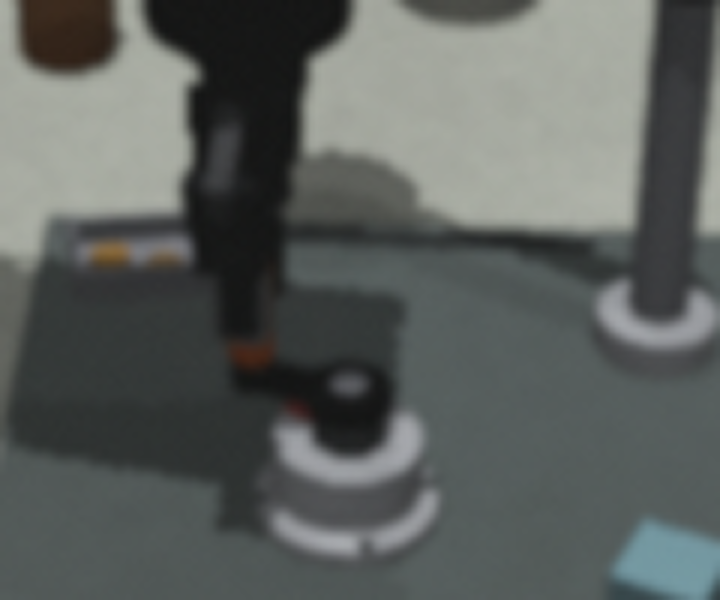

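View pics/l_wrist.png

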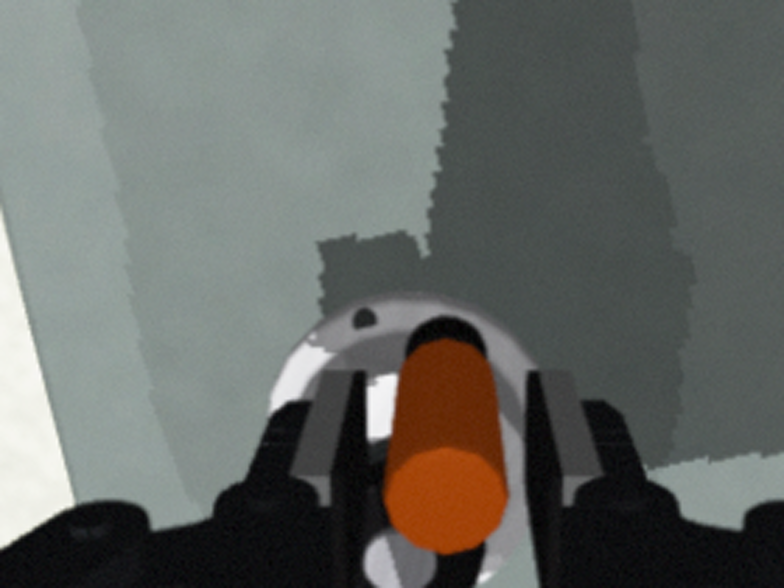

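The side view shows the yellow band is gone and the hub is lower, so the thread dropped at a crank bearing of about 150°. I'll lower the hand by the same 8 mm and re-grip.

```bash
python3 -m pendant '[0,0,0,0,0,5,0.7,0,0,0,0,0,8.5,0.7,0,0,0,0,0,8.5,1,0,0,0,0,0,8.5,1,0,0,0,0,0,8.5,1,0,0,0,0,0,8.5,1]' 35; cat > arc.py <<'E'
from h import *
import sys
s=manip.read_state();R=s['ee_rot'];T=s['tool_pos'];print(T,s['force'],s['gripper_width'],s['time'])
C=np.array([.5295,-.0403]);d=T[:2]-C;th=np.arctan2(d[1],d[0]);print('r',np.hypot(*d),'bearing',np.degrees(th))
st=float(sys.argv[1]) if len(sys.argv)>1 else 6
z0=float(sys.argv[2]) if len(sys.argv)>2 else T[2]
r=.0397
for i in range(1,9):
    t=th-np.radians(st*i);x=C+r*np.array([np.cos(t),np.sin(t)]);print(round(np.degrees(t)),np.round(R.T@np.array([*(x-T[:2]),z0-T[2]-.008*st*i/360])*1000,1))
E
python3 arc.py 6
```

```text
time: 12.37
tool_pos: [0.4943, -0.0215, 0.0837]
ee_rot: [[-0.967, 0.255, 0.005], [0.255, 0.967, -0.0], [-0.005, 0.001, -1.0]]
force: [-0.7, -0.4, -3.2]
gripper_width: 0.017
[ 0.49429217 -0.02147369  0.08368593] [-0.70737992 -0.42806022 -3.2116872 ] 0.01696021777544568 12.3667
r 0.03992519497250311 bearing 151.86571234498834
146 [-1.4  3.9  0.1]
140 [-3.   7.8  0.3]
134 [-4.9 11.4  0.4]
128 [-7.3 14.9  0.6]
122 [-10.   18.    0.7]
116 [-13.   20.9   0.9]
110 [-16.3  23.4   1. ]
104 [-19.8  25.6   1.2]
```

```bash
python3 -m pendant '[0,0,0,-1.4,3.9,0.1,1, 0,0,0,-3,7.8,0.3,1, 0,0,0,-4.9,11.4,0.4,1, 0,0,0,-7.3,14.9,0.6,1, 0,0,0,-10,18,0.7,1, 0,0,0,-13,20.9,0.9,1, 0,0,0,-16.3,23.4,1,1, 0,0,0,-19.8,25.6,1.2,1]'; python3 arc.py 6 
```

```text
time: 13.03
tool_pos: [0.5203, -0.0014, 0.0826]
ee_rot: [[-0.967, 0.255, 0.005], [0.255, 0.967, -0.0], [-0.005, 0.001, -1.0]]
force: [-2.3, 0.7, -2.5]
gripper_width: 0.017
[ 0.52033749 -0.00141077  0.08256259] [-2.26982495  0.68286593 -2.50242966] 0.017043045939086152 13.0333
r 0.03995402306054907 bearing 103.25741365469406
97 [-3.9  1.5  0.2]
91 [-7.8  2.9  0.3]
85 [-11.9   3.8   0.5]
79 [-16.    4.3   0.6]
73 [-20.1   4.4   0.8]
67 [-24.3   4.    0.9]
61 [-28.4   3.2   1.1]
55 [-32.3   2.    1.2]
```

```bash
python3 -m pendant '[0,0,0,-3.9,1.5,0.2,1, 0,0,0,-7.8,2.9,0.3,1, 0,0,0,-11.9,3.8,0.5,1, 0,0,0,-16,4.3,0.6,1, 0,0,0,-20.1,4.4,0.8,1, 0,0,0,-24.3,4,0.9,1, 0,0,0,-28.4,3.2,1.1,1, 0,0,0,-32.3,2,1.2,1]'; python3 arc.py 6 
```

```text
time: 13.7
tool_pos: [0.5527, -0.0079, 0.0815]
ee_rot: [[-0.967, 0.255, 0.005], [0.255, 0.967, -0.0], [-0.005, 0.001, -1.0]]
force: [-0.5, 2.5, -3.7]
gripper_width: 0.0169
[ 0.5526614  -0.00788032  0.08153743] [-0.54493672  2.46552353 -3.66119941] 0.01692381042321339 13.7
r 0.03984326881571972 bearing 54.45706591555325
48 [-3.8 -1.8  0.2]
42 [-7.4 -3.9  0.3]
36 [-10.7  -6.3   0.4]
30 [-13.8  -9.1   0.6]
24 [-16.6 -12.2   0.7]
18 [-19.1 -15.5   0.9]
12 [-21.2 -19.1   1. ]
6 [-22.9 -22.9   1.2]
```

```bash
python3 -m pendant '[0,0,0,-3.8,-1.8,0.2,1, 0,0,0,-7.4,-3.9,0.3,1, 0,0,0,-10.7,-6.3,0.4,1, 0,0,0,-13.8,-9.1,0.6,1, 0,0,0,-16.6,-12.2,0.7,1, 0,0,0,-19.1,-15.5,0.9,1, 0,0,0,-21.2,-19.1,1,1, 0,0,0,-22.9,-22.9,1.2,1]'; python3 arc.py 6 
```

```text
time: 14.37
tool_pos: [0.5691, -0.0363, 0.0804]
ee_rot: [[-0.967, 0.255, 0.005], [0.255, 0.967, -0.0], [-0.005, 0.001, -1.0]]
force: [0.2, 1.7, -2.3]
gripper_width: 0.017
[ 0.56909489 -0.03633871  0.08044615] [ 0.22726438  1.70424885 -2.27611541] 0.01695494841530693 14.3667
r 0.039792550377471314 bearing 5.713171370923514
0 [-1.2 -4.   0.1]
-6 [-2.  -8.1  0.3]
-12 [ -2.4 -12.2   0.4]
-18 [ -2.3 -16.4   0.5]
-24 [ -1.9 -20.5   0.7]
-30 [ -1.  -24.5   0.8]
-36 [  0.4 -28.5   0.9]
-42 [  2.1 -32.3   1. ]
```

```bash
python3 -m pendant '[0,0,0,-1.2,-4,0.1,1, 0,0,0,-2,-8.1,0.3,1, 0,0,0,-2.4,-12.2,0.4,1, 0,0,0,-2.3,-16.4,0.5,1, 0,0,0,-1.9,-20.5,0.7,1, 0,0,0,-1,-24.5,0.8,1, 0,0,0,0.4,-28.5,0.9,1, 0,0,0,2.1,-32.3,1.1,1]'; python3 arc.py 6; python3 - <<'E'
from h import *
p=manip.capture('side'); save(p,'m_side',(280,220,400,320),6)
E
```

```text
time: 15.03
tool_pos: [0.5586, -0.0674, 0.0793]
ee_rot: [[-0.967, 0.255, 0.005], [0.255, 0.967, -0.0], [-0.005, 0.001, -1.0]]
force: [1.2, 1.9, -2.7]
gripper_width: 0.0168
[ 0.55861845 -0.06739932  0.07930873] [ 1.16600073  1.85448146 -2.67383659] 0.0167519608303133 15.0333
r 0.03977759527866793 bearing -42.943033933402056
-49 [ 2.2 -3.5  0.1]
-55 [ 4.7 -6.8  0.2]
-61 [ 7.6 -9.9  0.3]
-67 [ 10.7 -12.6   0.5]
-73 [ 14.1 -14.9   0.6]
-79 [ 17.8 -16.9   0.7]
-85 [ 21.6 -18.6   0.8]
-91 [ 25.6 -19.8   0.9]
```

View pics/m_side.png

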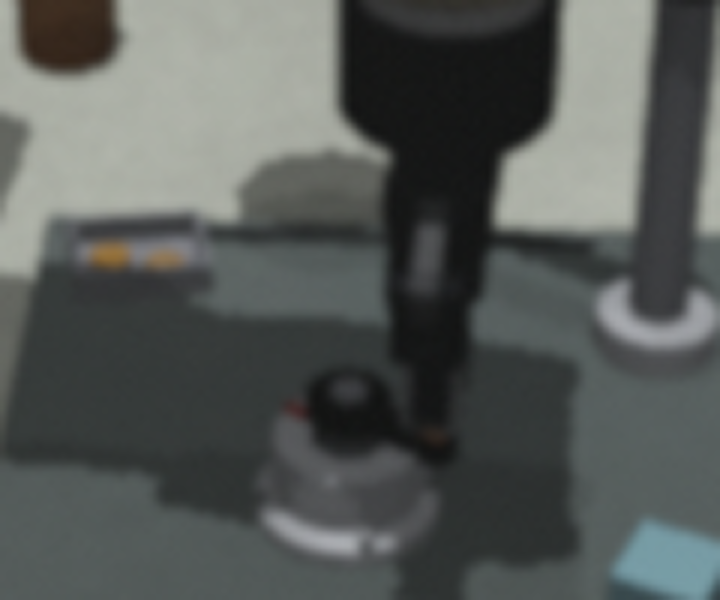

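The crank follows the hand (grip at (430,440) in the crop) and the bolt is sinking, so I'll continue.

```bash
python3 -m pendant '[0,0,0,2.2,-3.5,0.1,1, 0,0,0,4.7,-6.8,0.2,1, 0,0,0,7.6,-9.9,0.3,1, 0,0,0,10.7,-12.6,0.5,1, 0,0,0,14.1,-14.9,0.6,1, 0,0,0,17.8,-16.9,0.7,1, 0,0,0,21.6,-18.6,0.8,1, 0,0,0,25.6,-19.8,1,1]'; python3 arc.py 6 
```

```text
time: 15.75
tool_pos: [0.5281, -0.0804, 0.0781]
ee_rot: [[-0.967, 0.255, 0.005], [0.255, 0.967, -0.0], [-0.005, 0.001, -1.0]]
force: [2.1, 3.0, -3.0]
gripper_width: 0.0172
[ 0.5280714  -0.08041607  0.07813901] [ 2.09713042  2.99725333 -3.02576468] 0.01715586929640499 15.75
r 0.040141500659028044 bearing -92.03953003619469
-98 [ 4.2 -0.3  0.1]
-104 [ 8.3 -0.5  0.2]
-110 [12.5 -0.4  0.3]
-116 [16.6  0.2  0.4]
-122 [20.6  1.2  0.6]
-128 [24.5  2.7  0.7]
-134 [28.3  4.5  0.8]
-140 [31.8  6.7  0.9]
```

```bash
python3 -m pendant '[0,0,0,4.2,-0.3,0.1,1, 0,0,0,8.3,-0.5,0.2,1, 0,0,0,12.5,-0.4,0.3,1, 0,0,0,16.6,0.2,0.4,1, 0,0,0,20.6,1.2,0.6,1, 0,0,0,24.5,2.7,0.7,1, 0,0,0,28.3,4.5,0.8,1, 0,0,0,31.8,6.7,0.9,1]'; python3 arc.py 6 
```

```text
time: 16.42
tool_pos: [0.4987, -0.0656, 0.077]
ee_rot: [[-0.967, 0.255, 0.005], [0.255, 0.967, -0.0], [-0.005, 0.001, -1.0]]
force: [1.1, -0.9, -3.1]
gripper_width: 0.017
[ 0.49867085 -0.06562046  0.07704897] [ 1.1442599  -0.88245568 -3.13216442] 0.017028111564270768 16.4167
r 0.039894388731931574 bearing -140.60320390143355
-147 [3.1 2.8 0.1]
-153 [6.1 5.7 0.2]
-159 [8.7 8.9 0.4]
-165 [11.  12.4  0.5]
-171 [12.9 16.1  0.6]
-177 [14.4 20.   0.7]
-183 [15.5 24.   0.9]
-189 [16.1 28.1  1. ]
```

```bash
python3 -m pendant '[0,0,0,3.1,2.8,0.1,1, 0,0,0,6.1,5.7,0.2,1, 0,0,0,8.7,8.9,0.4,1, 0,0,0,11,12.4,0.5,1, 0,0,0,12.9,16.1,0.6,1, 0,0,0,14.4,20,0.7,1, 0,0,0,15.5,24,0.9,1, 0,0,0,16.1,28.1,1,1]'; python3 arc.py 6 
```

```text
time: 17.08
tool_pos: [0.4901, -0.0339, 0.0759]
ee_rot: [[-0.967, 0.255, 0.005], [0.255, 0.967, -0.0], [-0.005, 0.001, -1.0]]
force: [-0.1, -1.8, -3.0]
gripper_width: 0.0169
[ 0.49007108 -0.03388538  0.07591494] [-0.08220115 -1.7894832  -3.03203918] 0.01694742782474619 17.0833
r 0.03994730165762993 bearing 170.75960327189898
165 [-0.1  4.2  0.1]
159 [-0.3  8.3  0.3]
153 [-1.  12.4  0.4]
147 [-2.1 16.4  0.6]
141 [-3.6 20.3  0.7]
135 [-5.5 24.   0.8]
129 [-7.8 27.4  1. ]
123 [-10.5  30.7   1.1]
```

```bash
python3 -m pendant '[0,0,0,-0.1,4.2,0.1,1, 0,0,0,-0.3,8.3,0.3,1, 0,0,0,-1,12.4,0.4,1, 0,0,0,-2.1,16.4,0.6,1, 0,0,0,-3.6,20.3,0.7,1, 0,0,0,-5.5,24,0.8,1, 0,0,0,-7,26.3,0.9,1, 0,0,0,-7,26.3,0.9,1]'; python3 arc.py 6|head -2; python3 - <<'E'
from h import *
p=manip.capture('side'); save(p,'n_side',(280,220,400,320),6)
p=manip.capture('wrist'); save(p,'n_wrist',(160,150,440,360),2.8)
E
```

```text
time: 17.75
tool_pos: [0.5039, -0.0098, 0.075]
ee_rot: [[-0.967, 0.255, 0.005], [0.255, 0.967, -0.0], [-0.005, 0.001, -1.0]]
force: [-1.4, 1.4, -2.8]
gripper_width: 0.0169
[ 0.50386073 -0.00978991  0.0750161 ] [-1.40472864  1.41385957 -2.80312811] 0.01688588143530839 17.75
r 0.039852699670042666 bearing 130.04213683142873
```

View pics/n_side.png

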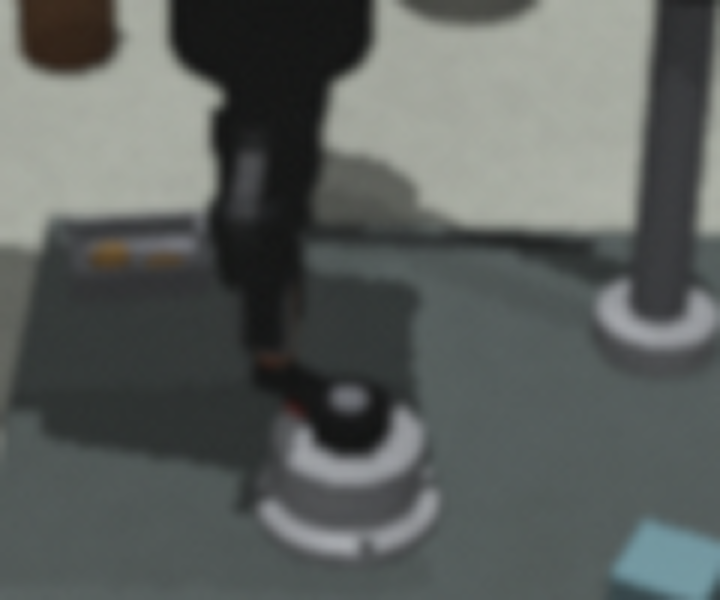

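View pics/n_wrist.png

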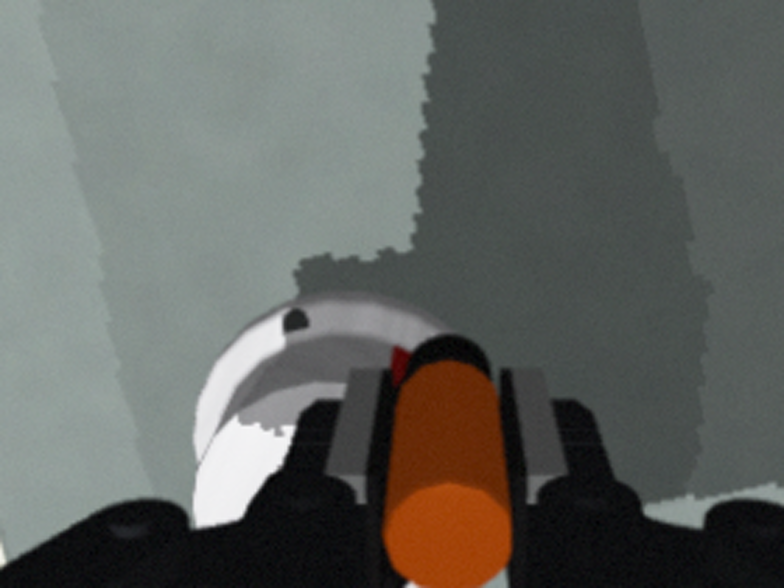

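The crank has passed the mark again (red just left of the arm, ≈ +8°, bolt ≈ 6.4). The wrist force of about −3 N in z means my hand is carrying the bolt's weight. I'll loosen briefly so it can settle, then re-grip.

```bash
python3 -m pendant '[0,0,0,0,0,0,0.75,0,0,0,0,0,0,0.72,0,0,0,0,0,0,0.72,0,0,0,0,0,0,0.72,0,0,0,0,0,0,0.72]'; python3 - <<'E'
from h import *
p=manip.capture('side'); save(p,'o_side',(280,220,400,320),6)
p=manip.capture('wrist'); save(p,'o_wrist',(160,150,440,360),2.8)
s=manip.read_state();print(s['gripper_width'],s['force'])
E
```

```text
time: 18.27
tool_pos: [0.5039, -0.0101, 0.0752]
ee_rot: [[-0.967, 0.255, 0.006], [0.255, 0.967, -0.0], [-0.005, 0.001, -1.0]]
force: [0.3, -0.3, -0.0]
gripper_width: 0.024
0.023963685609231372 [-0.39763944  0.24479563  0.33132068]
```

View pics/o_side.png

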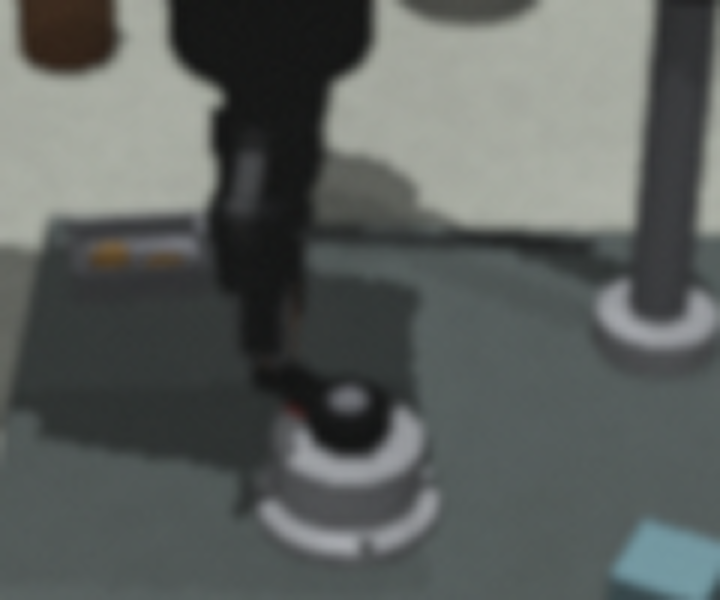

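View pics/o_wrist.png

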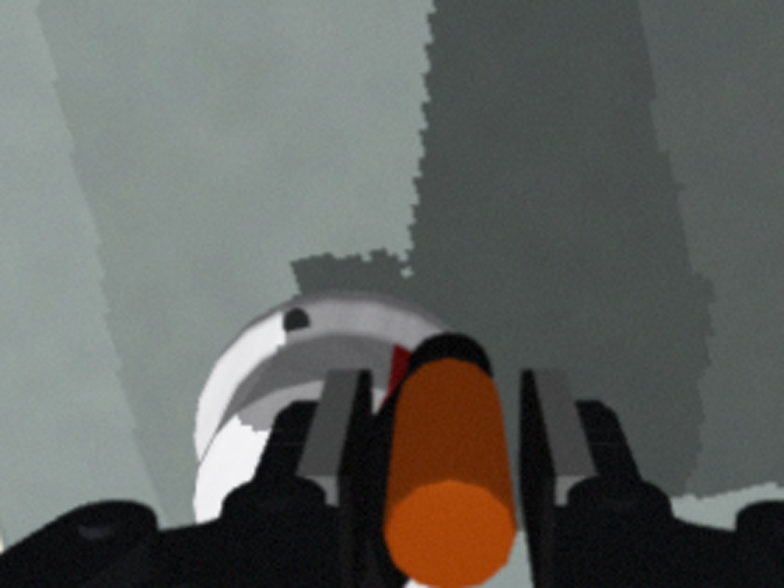

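It settled a little (hub highlight 398→401, under 1 mm) and the force is now about 0. Re-gripping firmly.

```bash
python3 -m pendant '[0,0,0,0,0,1,0.72,0,0,0,0,0,1,1,0,0,0,0,0,1,1,0,0,0,0,0,1,1,0,0,0,0,0,1,1,0,0,0,0,0,1,1]' 35; python3 -m pendant '[0,0,0,0,0,0,1,0,0,0,0,0,0,1,0,0,0,0,0,0,1,0,0,0,0,0,0,1]'; python3 arc.py|head -2; python3 - <<'E'
from h import *
p=manip.capture('scene'); save(p,'p_scene')
q=manip.capture('side'); save(q,'p_side')
w=manip.capture('wrist'); save(w,'p_wrist')
print(manip.read_state()['joint_velocities'].round(4))
for l,z in dict(prism=.012,washer_dish=.012,spray=0,mug=0,drops=0,lens_case=0,occluder=0).items():
  for pp in(p,q):
    for r in manip.spot_point(pp,l)[:1]: print(l,np.round(r['xy'],1),round(r['score'],2),np.round(atz(pp,r['xy'],z),3))
E
```

```text
time: 18.87
tool_pos: [0.5038, -0.01, 0.0741]
ee_rot: [[-0.967, 0.255, 0.005], [0.255, 0.967, 0.0], [-0.005, 0.001, -1.0]]
force: [0.7, 0.2, 0.1]
gripper_width: 0.017
time: 19.2
tool_pos: [0.5038, -0.01, 0.0741]
ee_rot: [[-0.967, 0.255, 0.005], [0.255, 0.967, 0.0], [-0.005, 0.001, -1.0]]
force: [0.4, 0.2, 0.2]
gripper_width: 0.0169
[ 0.5037853  -0.0100312   0.07411505] [0.36678035 0.22755347 0.17523741] 0.016901338531182333 19.2
r 0.03971707514046013 bearing 130.34938476748215
[ 0.0001 -0.0007  0.0013  0.0008 -0.0016  0.001 ]
prism [339.2 332.4] 0.8 [ 0.638 -0.117  0.012]
prism [391.  321.3] 0.6 [ 0.642 -0.11   0.012]
washer_dish [347.6 251.1] 0.67 [0.455 0.134 0.012]
washer_dish [304.  268.2] 0.68 [0.462 0.114 0.012]
spray [380.7 222.2] 0.68 [0.441 0.328 0.   ]
spray [289.8 227.4] 0.7 [0.431 0.358 0.   ]
mug [442.8 237.5] 0.76 [0.641 0.408 0.   ]
mug [356.4 220.3] 0.84 [0.645 0.385 0.   ]
drops [214.6 363. ] 0.6 [ 0.459 -0.4    0.   ]
drops [327.4 458.5] 0.72 [ 0.469 -0.409  0.   ]
lens_case [267.4 428.7] 0.58 [ 0.686 -0.424  0.   ]
lens_case [461.3 451.3] 0.79 [ 0.688 -0.416  0.   ]
occluder [395.5 257.8] 0.61 [0.58  0.224 0.   ]
occluder [235.4 229.5] 0.61 [0.263 0.361 0.   ]
```

View pics/p_scene.png

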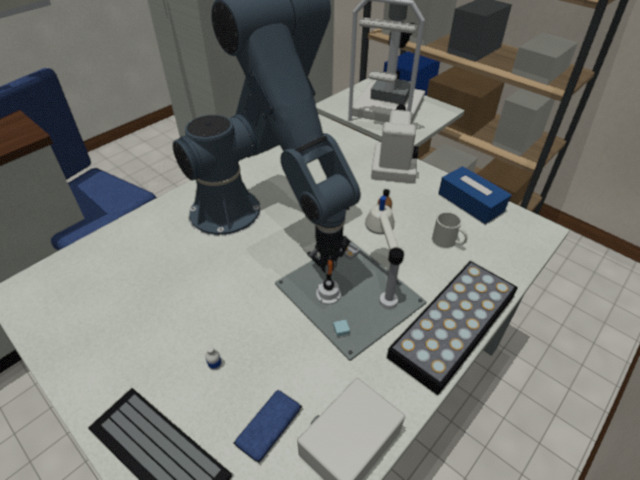

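View pics/p_side.png

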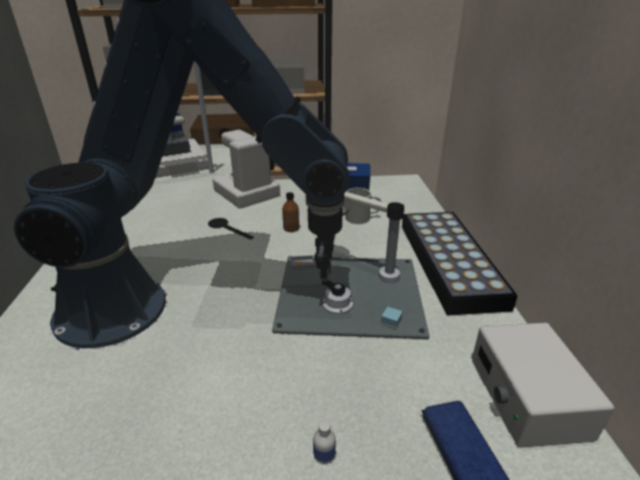

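View pics/p_wrist.png

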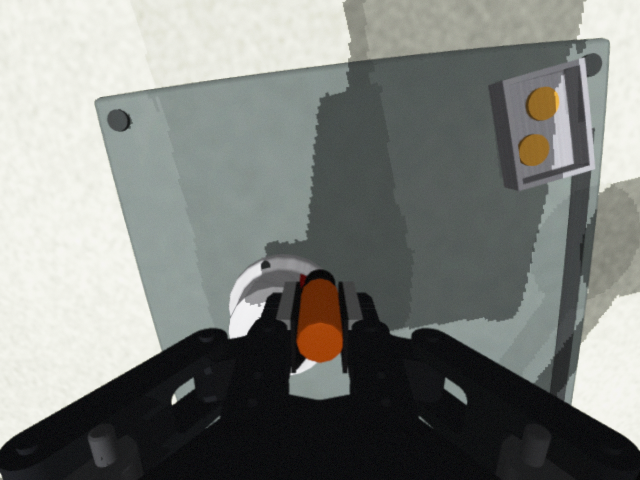

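The final pictures show the lamp clear: its knob is at (384,202) in the scene view and the arm points away from the bolt. The grip is held at (320,315) in the wrist view, with the red mark just beside the crank. The other objects are where they started, and the arm is still with almost no force on it. Handing in.

```bash
python3 -c "
from workcell import manip
print(manip.sign_off())"
```

```text
the job is handed in; nothing more can be done
None
```

The bolt is started and the job is handed in, at about 20 s of the 67 s allowed; sign-off gives no verdict.

**What I did**
- **Lamp:** I took it by the blue knob and swung it from about −0.1 to about 1.3 rad, then let go.
- **Thread drop:** I gripped the orange grip and turned the bolt back from about +0.57 to about −0.2 rad. When I loosened the fingers it dropped about 8 mm, and the yellow band disappeared.
- **Forward turn:** I re-gripped and turned it clockwise about 381°, following it down, to about 6.4 rad (one full turn is 6.28). I loosened once so it could settle, which took less than 1 mm, and re-gripped at 35 N.

**Last checks**
- **Grip and bolt:** the fingers hold the grip at a 17 mm opening. Outside force was under 0.5 N and the arm was still.
- **Bolt angle:** the crank stands about 8° past the red mark. I put the uncertainty at a few degrees, mostly from where I judged the mark to be.
- **Sink:** the hub fell about 14–15 mm in total in the side view, roughly as expected. My reading for the forward turn alone came out low (about 6 mm against 8), within what those small pictures can resolve.
- **Lamp and other objects:** the lamp was clear. By eye in the final pictures nothing else had moved. The network positions mostly agreed to within 1 to 2 cm.
- **Disagreement:** in the scene view the networks gave a wrong place for the occluder, both before and after. The side view puts it where it started.

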